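Load the ski-polishing head and hold its keyed arbor home

ROBOT

A 6-joint arm with a two-finger parallel gripper is mounted at the origin on the work surface. World frame = base frame: x ahead of the robot, y to its left, z up, the work surface at z = 0. Lengths are in m, angles in rad, forces in N, time in s.
With the tool pointing down it reaches from about 0.35 to 0.975 m from the base axis. Payload 4.9 kg.
Tool frame: the origin (TCP) lies on the centre line of the jaws, within the pads' length; the fingertips stand manip.tip_reach ahead of it and the grasp point (between the pads) is the TCP (manip.tip_reach is the distance from the TCP to the fingertips, in m); z points along the fingers, y is the line along which they close (so a half turn about z gives the same grasp; the last joint's range is limited). The gripper opens to 85 mm and grips with 20 to 120 N. Pads are 22 mm wide; open, the fingers measure 114 mm over their backs; the gripper's body (76 mm by 85 mm) begins 54 mm behind the grasp point. The pads swing forward as they close: fully open they stand 13 mm farther back than shut.
Start: joints at [1.158, 0.053, 1.613, -0, 1.476, -0.119], TCP at [0.181, 0.598, 0.25] pointing down, gripper open.
Joint ranges: [-3.01, 3.01], [-1.01, 2.22], [0.06, 2.58], [-1.02, 4.17], [0.09, 2.62], [-3.14, 3.14]. Speed limits (rad/s): [2.57, 2.57, 3.14, 3.14, 3.14, 3.14].

INTERFACE

Orientations are given as a unit quaternion [w, x, y, z].
In Python, from plant import manip gives the robot as it stands. The module is installed in compiled form; this text tells all that it offers.
- The arm moves only by the tool move_arm, never from a script. Its argument "rows" is a list of rows, each a list of 7 numbers: the shift along the tool's x, y, z in cm, then the turn, a rotation vector about the tool's x, y, z in degrees, then the opening, from -1 (shut) to 1 (fully open). In form: [[tx, ty, tz, ax, ay, az, jaw], ...]. A call has 1 to 20 rows; each row shifts and turns the commanded pose from where the row before left it, along the tool's axes as they then stand; what a row does not reach is not made up. A row lasts 1/12 s, in which the tool goes at most 41.7 mm and 7.16 degrees, less where a joint would pass 70% of its speed; a pose out of reach is approached as far as the arm can. A call is refused whole if a number of a shift passes 4.17 or a number of a turn 7.16, either way. A call with a gripper value outside its range is refused whole. The fingers move at their own pace and stop on an object; the grip force is fixed at half the most. Time passes only in rows, so rows that do not move let the fingers close. It gives the time, the measured TCP pose, the force, the opening and the grip force at its end, in the units of the state.
- manip.state(): the state, without advancing time (a new reading comes with each control period).
- manip.grab_frame(name): name is "side" or "top" or "wrist"; returns a dict with "img" (400x640x3 uint8, blue, green, red), "mtx" (3x3 intrinsics, pixels), "R" (3x3) and "t" (3): a world point X has camera coordinates R X + t. Camera axes: x right, y down, z forward; pixel columns grow to the right and rows downward; lengths in m; the calibration is good to about 2 mm. A picture is of the moment at which its call begins. There is no depth.
- manip.job_done(): hands the job in; it is judged then, once.
The state is a dict: "time": time; "joint_pos": joint angles; "joint_vel": joint speeds; "joint_efforts": joint torques, N m; "tool_pos": TCP position; "tool_rot": TCP orientation; "contact_force": force on the tool from outside, world axes, zero at the start; "ft_torque": the same for the moment, N m; "gripper_width": opening from 0.0 (shut) to 1.0 (fully open); "grasp_force": force on a finger pad.
Only numpy, scipy, OpenCV 4.12 (cv2) and the standard library are available. Lean on these libraries where they do the work, as an engineer would, in place of code of your own. Each camera call takes 0.05 s, during which the arm holds its last target. There are 200 camera calls.

TASK

Load the ski polisher: slip the cork ring over the steel hub post until it lies flat on the grey housing, then the black collar over the same post until it lies flat on the cork. Then take the black-handled arbor out of the blue stand, push its shaft into the hub, turning it until its key slips into the slot, and keep pushing against the spring until its flange sits on the post; finish while still gripping the arbor and holding it fully home. Leave the cup, shoe brush and ski tool where they are.

Things in the scene. Friction and masses are not known exactly. Their poses are not given: they have to be found in the camera images.
- housing: Fixed grey steel block 120 x 120 x 46 mm high, origin at the centre of its underside, z up. A round steel hub post, 36 mm across, stands up from its centre to 30 mm above the block's top. A red mark on the block's top lies on the block's +x axis. Post and block do not turn.
- hub_mouth (a point): On the bore axis at the top of the hub post, 76 mm above the housing's underside; axes as the housing. The 18 mm round bore has one slot, open at the top, 8 mm wide, reaching 14.7 mm from the axis. The slot points anywhere within 0.4 rad either side of the housing's +x (red mark), differing each time: see it from above or find it by feel.
- ejector (a joint): Spring plunger down the bore, 0 when up, grows in m as it is pushed down, stop at 0.016. Its top is 28 mm below the hub mouth when up; it pushes back with 6 N at 0, rising by 0.3 N per mm, so 9.6 N at 12 mm, where the arbor's flange meets the post. It throws the arbor up if not held down.
- cork_ring: Loose cork ring lying flat, 60 mm outside, 40 mm hole, 16 mm thick, 40 g; origin at the centre of its underside, z up.
- collar: Loose black nylon collar lying flat, 54 mm outside, 40 mm hole, 12 mm thick, about 50 g; origin at the centre of its underside, z up.
- arbor: Loose keyed arbor, about 180 g, upright in the stand. Origin: centre of the nose's lower end, z up. Shaft 16 mm across, nose tapered to 9 mm over the lowest 6 mm; from 10 to 40 mm up a key 5 mm wide stands out on the +x side to 13 mm from the axis. Flange 48 mm across, 40 to 46 mm up. Fully home the flange rests on the hub post, origin 40 mm below the hub mouth.
- stand: Fixed blue plastic wax-iron stand; origin at the underside centre of its 84 x 84 x 50 mm foot, which has a 31 mm round hole 44 mm deep in which the arbor is parked with its flange on the foot's top. A low iron cradle, 48 mm high, extends to 142 mm on the -y side.
- cup: Stainless cup, 72 mm across, 85 mm high, upright, origin at underside centre. Leave alone.
- shoe_brush: Wooden shoe brush 50 x 150 x 40 mm high, long along y, bristles down, origin at underside centre. Leave alone.
- ski_tool: Folded aluminium ski tool, about 125 x 27 x 14 mm high, long along x, origin at underside centre of its body. Leave alone.
- arbor_grip (a point): Centre of the arbor's black flat grip, 69 mm above its nose end, axes as the arbor. The grip is 38 mm long (along x), 16 mm thick (along y: grasp across this) and rises from the flange (46 mm) to 89 mm above the nose end. Red marks on flange and grip top show the key's side (+x).

How it is judged:
On the way, in this order (a step that is already met when the one before it is completed fails the run):
1. the cork ring lies flat on the housing round the hub post (z of cork_ring in the frame of housing between 0.044 and 0.0485 m and horizontal distance between cork_ring and hub_mouth below 0.005 m), for 0.2 s.
2. the black collar lies on the cork ring round the hub post (z of cork_ring in the frame of housing below 0.0485 m and horizontal distance between each of cork_ring, collar and hub_mouth below 0.005 m and z of collar in the frame of housing between 0.06 and 0.065 m), for 0.2 s.
3. the arbor's key is in the slot and its flange is down on the hub post (z of arbor in the frame of hub_mouth below -0.038 m and horizontal distance between arbor and hub_mouth below 0.004 m and value of joint ejector above 0.0095 m), for 0.2 s.
At the end, for the whole second after the job is handed in: Cork flat on the housing (2.5 mm), collar on it (3 mm), both within 5 mm of the post axis; arbor flange within 2 mm of the post top, 4 mm of the axis, 4 degrees of upright, ejector down 9.5 mm or more, arbor still and gripped with over 3 N (all of step 2 and all of step 3 and z of cork_ring in the frame of housing above 0.044 m and angle between arbor's own z axis and vertical below 0.07 rad and contact force between the fingers and arbor above 3 N and linear speed of arbor below 0.02 m/s); the arm keeps its last pose, push and grip.
It fails at once if the cup was disturbed (distance of cup from where it was at the start of the episode above 0.03 m).
It fails at once if the shoe brush was disturbed (distance of shoe_brush from where it was at the start of the episode above 0.03 m).
It fails at once if the ski tool was disturbed (distance of ski_tool from where it was at the start of the episode above 0.03 m).
It also fails if it takes over 72 s, if anything falls off the work surface, if the arm or the gripper's body presses on something with over 40 N, if the wrist force passes 120 N, or if a joint passes its speed limit or range.

## Working session

There is one attempt and no reset: what is moved stays moved. The work goes in short steps, Python scripts to look and compute and a tool call to move; the robot and the scene stay as the last step left them, time stands still between calls to the robot, and variables do not carry over. Pictures are saved under pics/ and viewed, at most 10 in all, crops included, and the job is handed in when it is done.

Besides the shell and the picture viewer there is one more tool, called after "Request:" as a command line: name --pt "numbers of a row" for each row, then --argument value for the rest. move_arm: Moves the arm, as the interface text tells. Its arguments: {"type":"object","properties":{"rows":{"type":"array","items":{"type":"array","items":{"type":"number"}}}},"required":["rows"]}

```bash
mkdir -p pics; cat > h.py <<'E'
import cv2,numpy as np
from plant import manip
def grab(n):
    return manip.grab_frame(n)
def pix(f,X):
    p=f["mtx"]@(f["R"]@np.array(X,float)+f["t"]); return p[:2]/p[2]
def ray(f,uv,z):
    d=f["R"].T@np.linalg.inv(f["mtx"])@np.array([uv[0],uv[1],1.]); c=-f["R"].T@f["t"]
    return c+d*(z-c[2])/d[2]
E
python3 - <<'E'
from h import *
import pickle
F={n:grab(n) for n in("top","side")}
pickle.dump(F,open('f0.pkl','wb'))
for n in F: cv2.imwrite(f'pics/{n}0.png',F[n]['img'])
for n in F: print(n,F[n]['mtx'][0,0],-F[n]['R'].T@F[n]['t'],F[n]['R'].round(2).tolist())
print(manip.state(),manip.tip_reach)
E
```

```text
top 388.2152785269443 [ 0.55729086 -0.00977801  0.85165114] [[-0.01, -1.0, 0.02], [-1.0, 0.01, -0.08], [0.08, -0.02, -1.0]]
side 429.9382894430229 [ 0.37460714 -0.80158588  0.57360377] [[0.96, -0.27, 0.02], [-0.12, -0.49, -0.87], [0.24, 0.83, -0.5]]
{'time': 0.1, 'joint_pos': array([ 1.15798589e+00,  5.33139036e-02,  1.61418139e+00, -1.09994272e-05,
        1.47600773e+00, -1.18991895e-01]), 'joint_vel': array([ 0.00116923, -0.00075538, -0.00141498, -0.00152984, -0.00285376,
       -0.00036209]), 'joint_efforts': array([ 1.24311155e-04, -3.94902384e+01, -3.71363533e+01, -1.30043154e-04,
        3.88435597e-03, -2.21786468e-05]), 'tool_pos': array([0.18078482, 0.59771759, 0.24915688]), 'tool_rot': array([-2.45720100e-04,  1.46380814e-01,  9.89227853e-01, -9.23053890e-04]), 'contact_force': array([-0.90916241, -0.01215311,  0.88798242]), 'ft_torque': array([ 0.02645085, -0.07891418,  0.03949797]), 'grasp_force': 0.0, 'gripper_width': 1.001213375873188} 0.019
```

View pics/top0.png

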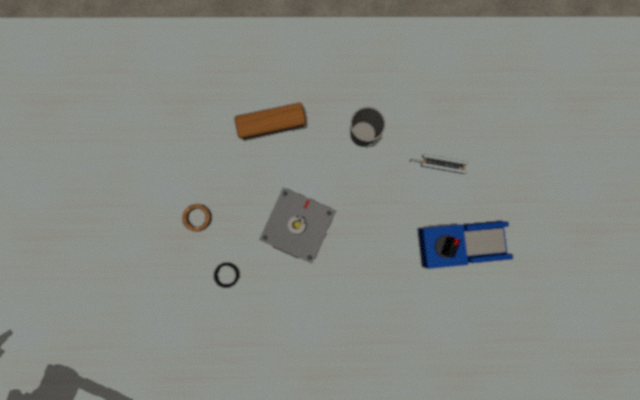

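View pics/side0.png

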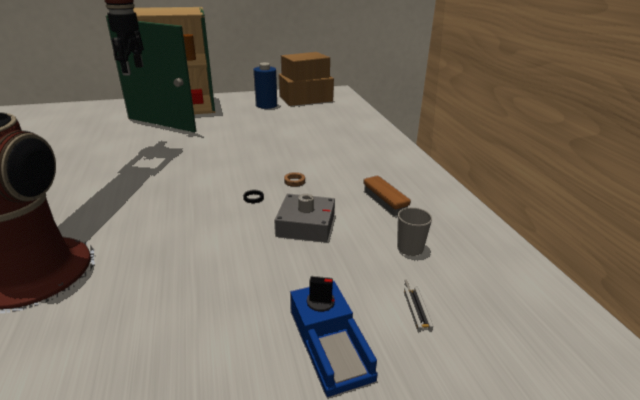

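The top view shows the cork at about (197,217), collar (227,275), housing (298,225) with its red mark at (307,204), and the arbor at (447,245). The side view agrees. I'll enlarge the top view.

```bash
python3 - <<'E'
from h import *
import pickle
F=pickle.load(open('f0.pkl','rb')); I=F['top']['img']
def c(x,y,w,h,s): return cv2.resize(I[y:y+h,x:x+w],None,fx=s,fy=s,interpolation=cv2.INTER_CUBIC)
# left: 180..245 x 200..290 ; housing 255..340; arbor
A=c(177,200,66,90,4) #264x360
B=c(255,182,84,84,6) #504x504
C=c(412,215,64,58,4) #256x232
o=np.zeros((600,780,3),np.uint8); o[:360,:264]=A; o[:504,270:774]=B; o[364:596,:256]=C
cv2.imwrite('pics/crop0.png',o)
f=F['top']
for n,uv,z in(("cork",(197,217.5),.016),("collar",(227,275),.012),("post",(297,225),.076),("red",(307,204),.046),("arb",(450,246),.089),("housing",(298,225.5),.046)):print(n,ray(f,uv,z).round(4))
E
```

```text
cork [0.5913 0.242  0.016 ]
collar [0.4684 0.1779 0.012 ]
post [0.5718 0.0256 0.076 ]
red [0.6157 0.0059 0.046 ]
arb [ 0.5271 -0.275   0.089 ]
housing [0.5713 0.0249 0.046 ]
```

View pics/crop0.png

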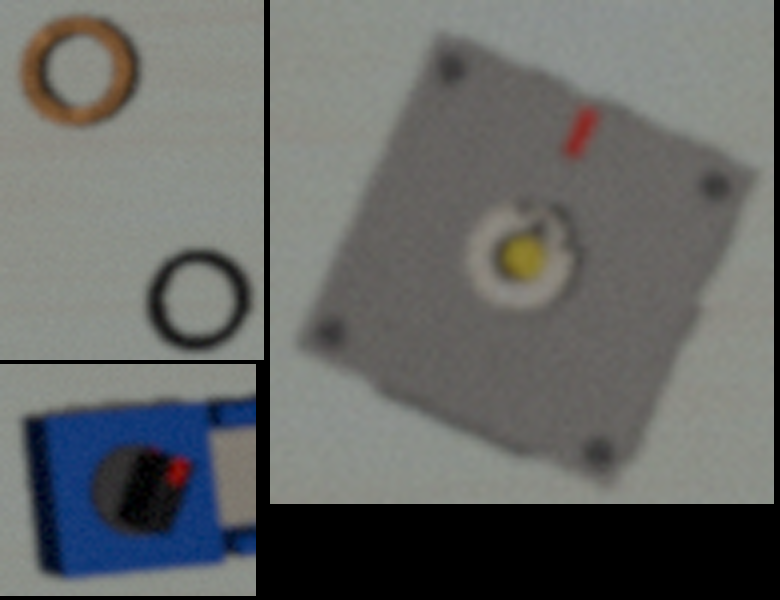

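The crop shows the cork at px (196.6,217.4) and the collar at (226.4,274.6). The post top is at (296.6,224.3), with the slot to its upper right and the housing yawed about -24°. The arbor flange is at (445.9,246.1). I'll move above the cork and look with the wrist camera.

Request:
move_arm --pt "0 0 0 0 0 -5.6 1" --pt "0 0 0 0 0 -5.6 1" --pt "0 0 0 0 0 -5.63 1" --pt "-2.93 -2.54 0 0 0 0 1" --pt "-2.93 -2.54 0 0 0 0 1" --pt "-2.93 -2.54 0 0 0 0 1" --pt "-2.93 -2.54 0 0 0 0 1" --pt "-2.93 -2.54 0 0 0 0 1" --pt "-2.93 -2.54 0 0 0 0 1" --pt "-2.93 -2.54 0 0 0 0 1" --pt "-2.93 -2.54 0 0 0 0 1" --pt "-2.93 -2.54 0 0 0 0 1" --pt "-2.93 -2.54 0 0 0 0 1" --pt "-2.93 -2.54 0 0 0 0 1" --pt "-2.93 -2.54 0 0 0 0 1" --pt "-2.93 -2.54 0 0 0 0 1" --pt "-2.93 -2.54 0 0 0 0 1" --pt "0 0 0 0 0 0 1"

```text
time: 1.6
tool_pos: [0.5949, 0.2377, 0.2494]
tool_rot: [0.0, 0.003, 1.0, -0.001]
contact_force: [-0.6, 0.3, -0.2]
gripper_width: 0.999
grasp_force: 0.0
```

```bash
cat >> h.py <<'E'
def go(x,y,z,yaw=None):
    """tool shift in cm (after a turn of dyaw about tool z); yaw = world angle of tool y, deg"""
    from scipy.spatial.transform import Rotation as Ro
    s=manip.state(); q=s['tool_rot']; R=Ro.from_quat([q[1],q[2],q[3],q[0]])
    M=R.as_matrix(); a=np.degrees(np.arctan2(M[1,1],M[0,1]))
    y_=a if yaw is None else yaw
    T=Ro.from_euler('z',y_-a,degrees=True).as_matrix()@M
    d=(np.array([x,y,z])-s['tool_pos'])@T*100
    print('t',round(s['time'],2),'pos',s['tool_pos'].round(4),'yaw',a.round(2),'z',M[:,2].round(4),'F',s['contact_force'].round(1),'w',round(s['gripper_width'],3),'g',s['grasp_force'])
    print('turn',(-(y_-a)).round(2),'then shift',d.round(2))
E
python3 - <<'E'
from h import *
f=grab('wrist'); cv2.imwrite('pics/w1.png',f['img'])
import pickle; pickle.dump(f,open('w1.pkl','wb'))
go(.5915,.243,.1)
print(-f['R'].T@f['t'],f['R'].round(2).tolist(),f['mtx'][0,0])
F=pickle.load(open('f0.pkl','rb'))['top']
for n,uv,z in(("cork",(196.6,217.4),.016),("collar",(226.4,274.6),.012),("post",(296.6,224.25),.076),("flange",(445.9,246.1),.056)):
  X=ray(F,uv,z);print(n,X.round(4),pix(f,X).round(1))
E
```

```text
t 1.65 pos [0.5929 0.2399 0.2493] yaw 89.73 z [-1.2e-03 -7.0e-04 -1.0e+00] F [0.1 0.6 0. ] w 0.994 g 0.0
turn -0.0 then shift [ 0.12  0.32 14.93]
[0.51903109 0.23733583 0.37278259] [[0.01, 1.0, -0.0], [0.95, -0.01, 0.3], [0.3, -0.0, -0.95]] 350.4326278213147
cork [0.5915 0.2428 0.016 ] [328.8 165. ]
collar [0.4693 0.1792 0.012 ] [260.9  36.8]
post [0.5733 0.0264 0.076 ] [ 77.1 159.9]
flange [ 0.5257 -0.278   0.056 ] [-266.9  104.1]
```

View pics/w1.png

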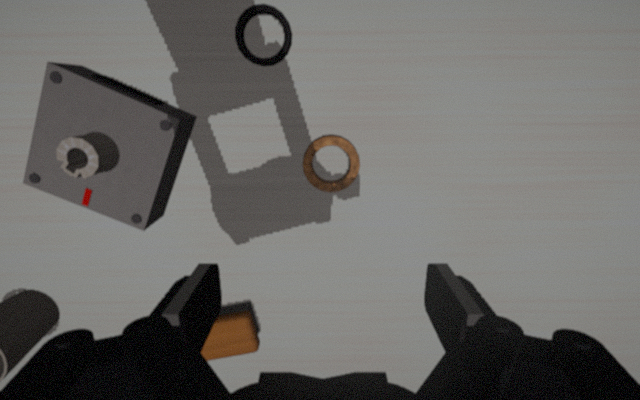

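The wrist view shows the cork at about (331,163), the collar (264,35), the post top (77,157) and the red mark (87,197). The slot is hard to make out. I'll fit ellipses.

```bash
cat >> h.py <<'E'
def circ(f,c0,r_m,z,mask):
    """fit circle of mask's largest blob outline, back-projected to plane z"""
    m=mask.astype(np.uint8); cs,_=cv2.findContours(m,cv2.RETR_EXTERNAL,cv2.CHAIN_APPROX_NONE)
    cs=[c for c in cs if len(c)>15 and abs(np.mean(c[:,0],0)-c0).max()<25]
    c=max(cs,key=cv2.contourArea)[:,0].astype(float)
    P=np.array([ray(f,p,z)[:2] for p in c])
    A=np.c_[2*P,np.ones(len(P))]; s=np.linalg.lstsq(A,(P**2).sum(1),rcond=None)[0]
    return s[:2].round(4),np.sqrt(s[2]+s[:2]@s[:2]).round(4),cv2.minEnclosingCircle(c.astype(np.float32))
E
python3 - <<'E'
from h import *
import pickle
w=pickle.load(open('w1.pkl','rb'));t=pickle.load(open('f0.pkl','rb'))['top']
for f,ck,cl in((w,(331,163),(264,35)),(t,(197,217),(227,275))):
    I=f['img'].astype(int); b,g,r=I[...,0],I[...,1],I[...,2]
    print('cork',circ(f,ck,.03,.016,(r-b>25)))
    print('collar',circ(f,cl,.027,.012,(I.sum(2)<150)))
I=w['img'];o=cv2.resize(I[120:220,20:150],None,fx=6,fy=6,interpolation=cv2.INTER_CUBIC)
cv2.imwrite('pics/w1c.png',o)
print('post at',ray(w,(77,157),.076),ray(w,(87,197),.046))
E
```

```text
cork (array([0.5901, 0.2451]), np.float64(0.0286), ((330.92913818359375, 163.41497802734375), 28.39963722229004))
collar (array([0.4684, 0.181 ]), np.float64(0.0259), ((262.9313659667969, 34.72058868408203), 31.33611297607422))
cork (array([0.5919, 0.2449]), np.float64(0.0291), ((195.75, 217.5), 14.346266746520996))
collar (array([0.4692, 0.1796]), np.float64(0.024), ((226.3022003173828, 274.6648254394531), 12.105188369750977))
post at [0.57083828 0.02678691 0.076     ] [0.61537545 0.00677425 0.046     ]
```

View pics/w1c.png

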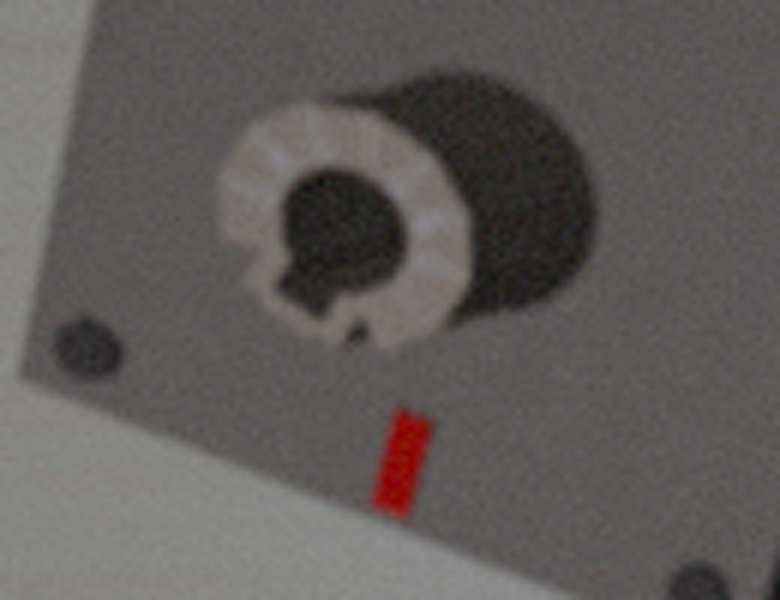

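Enlarged: the post top is at px (77.1,157.3). The slot leaves the bore toward (70,170), close to the red mark's direction. Now grasping the cork.

Request:
move_arm --pt "0.17 0.5 2.5 0 0 0 1" --pt "0 0 4 0 0 0 1" --pt "0 0 4 0 0 0 1" --pt "0 0 4 0 0 0 1" --pt "0 0 4 0 0 0 1" --pt "0 0 3 0 0 0 1" --pt "0 0 1.7 0 0 0 1" --pt "0 0 0 0 0 0 1" --pt "0 0 0 0 0 0 1" --pt "0 0 0 0 0 0 0" --pt "0 0 0 0 0 0 -1" --pt "0 0 0 0 0 0 -1" --pt "0 0 0 0 0 0 -1" --pt "0 0 0 0 0 0 -1" --pt "0 0 0 0 0 0 -1"

```text
time: 2.9
tool_pos: [0.5918, 0.2485, 0.0221]
tool_rot: [0.003, 0.0, 1.0, 0.001]
contact_force: [-1.2, 0.0, 5.4]
gripper_width: 0.669
grasp_force: 62.8
```

```bash
python3 - <<'E'
from h import *
import pickle
go(.591,.245,.15,90)
w=pickle.load(open('w1.pkl','rb'))
u=lambda x,y:(20+(x+.5)/6-.5,120+(y+.5)/6-.5)
c=ray(w,u(345,226),.076);print('post',c)
b=ray(w,u(345,228),.076);s=ray(w,u(302,303),.076);print('slot',s-b,np.degrees(np.arctan2(*(s-b)[1::-1])))
r1=ray(w,u(415,412),.046);r2=ray(w,u(391,517),.046);print('red',np.degrees(np.arctan2(*(r2-r1)[1::-1])))
E
```

```text
t 2.9 pos [0.5918 0.2485 0.0221] yaw 90.0 z [ 0.0054  0.0019 -1.    ] F [-1.2  0.   5.4] w 0.669 g 62.82919753342867
turn -0.0 then shift [ 1.000e-02 -3.300e-01 -1.279e+01]
post [0.5710539 0.0268117 0.076    ]
slot [ 0.01083644 -0.00855043  0.        ] -38.27501918406933
red -23.169491982465154
```

Request:
move_arm --pt "0 0 -2 0 0 0 -1" --pt "0 0 -3.5 0 0 0 -1" --pt "0 0 -3.5 0 0 0 -1" --pt "0 0 -2.5 0 0 0 -1" --pt "0.3 -2.5 0 0 0 0 -1" --pt "0.3 -3.5 0 0 0 0 -1" --pt "0.3 -3.5 0 0 0 0 -1" --pt "0.3 -3.5 0 0 0 0 -1" --pt "0.3 -3.5 0 0 0 0 -1" --pt "0.3 -3.0 0 0 0 0 -1" --pt "0.2 -2 0 0 0 0 -1" --pt "0 0 0 0 0 0 -1" --pt "0 0 0 0 0 0 -1"

```text
time: 3.98
tool_pos: [0.57, 0.0317, 0.1348]
tool_rot: [0.001, 0.001, 1.0, 0.0]
contact_force: [-1.3, -0.2, -0.0]
gripper_width: 0.668
grasp_force: 64.0
```

```bash
python3 - <<'E'
from h import *
import pickle
f=grab('wrist'); pickle.dump(f,open('w2.pkl','wb'))
cv2.imwrite('pics/w2.png',f['img'])
go(.571,.0268,.1,90)
E
```

```text
t 4.03 pos [0.57   0.0326 0.1346] yaw 89.95 z [ 2.2e-03  3.0e-04 -1.0e+00] F [-0.3  0.5  0.3] w 0.667 g 63.98947689682245
turn -0.05 then shift [-0.09 -0.58  3.46]
```

View pics/w2.png

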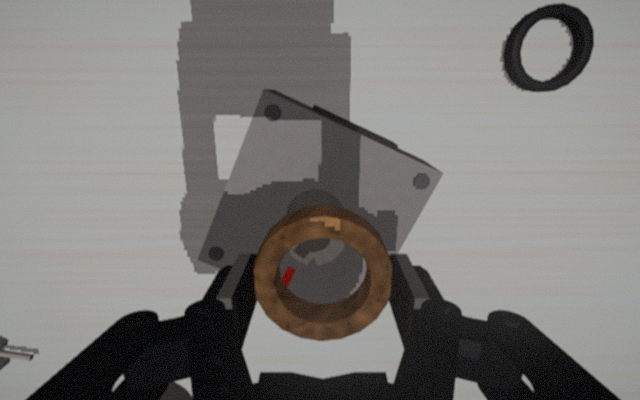

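The cork is held level, with its outline at x 254–392, y 205–338. The post top shows through its hole near (317,245).

```bash
python3 - <<'E'
from h import *
import pickle
f=pickle.load(open('w2.pkl','rb'))
I=f['img'].astype(int); b,g,r=I[...,0],I[...,1],I[...,2]
for z in(.1286,.13,.127): print(z,circ(f,(323,272),.03,z,(r-b>22)),ray(f,(323,271.5),z))
th=np.linspace(0,2*np.pi,8,endpoint=False)
print('post pred',pix(f,[.571,.0268,.076]))
for k in range(4): a=k*np.pi/2; print(pix(f,[.571+.018*np.cos(a),.0268+.018*np.sin(a),.076]).round(1))
cv2.imwrite('pics/w2c.png',cv2.resize(f['img'][185:345,240:410],None,fx=3.5,fy=3.5,interpolation=cv2.INTER_CUBIC))
E
```

```text
0.1286 (array([0.5678, 0.0306]), np.float64(0.0299), ((322.3431701660156, 275.32867431640625), 70.74435424804688)) [0.56516794 0.03087763 0.1286    ]
0.13 (array([0.567 , 0.0306]), np.float64(0.0296), ((322.3431701660156, 275.32867431640625), 70.74435424804688)) [0.56439783 0.03087605 0.13      ]
0.127 (array([0.5687, 0.0306]), np.float64(0.0302), ((322.3431701660156, 275.32867431640625), 70.74435424804688)) [0.56604807 0.03087943 0.127     ]
post pred [315.50960206 234.76383455]
[315.8 263.6]
[347.6 234.6]
[315.2 204.3]
[283.5 234.9]
```

View pics/w2c.png

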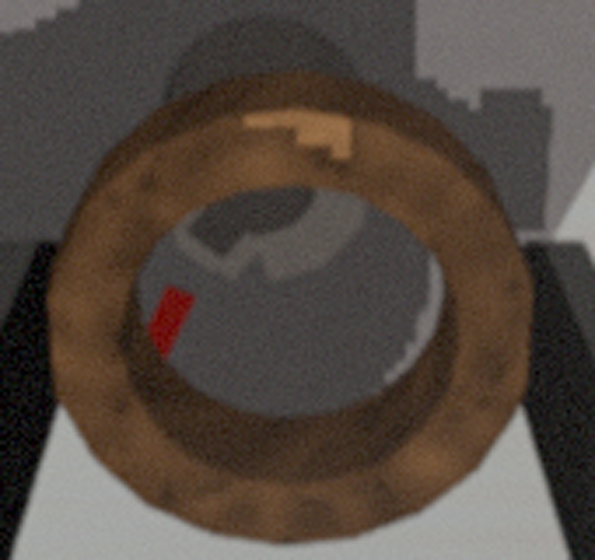

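The post's lower rim is at about (318.6,265.5), about 2 px below prediction. The cork's top face spans y 214.4–340.1 and its hole 237.9–322.1, centred on column 323.

```bash
python3 - <<'E'
from h import *
import pickle
f=pickle.load(open('w2.pkl','rb'))
for z in (.127,.1286,.13):
  X=[ray(f,(323,v),z)[0] for v in(214.4,340.1,237.9,322.1)];print(z,np.round(X,4),(X[0]+X[1])/2,(X[2]+X[3])/2,X[1]-X[0],X[3]-X[2])
  print([ray(f,(u,276),z)[1].round(4) for u in (254.3,392,277,371)])
print('post lower rim',ray(f,(317,265.3),.076)-[.018,0,0], 'right',ray(f,(345.1,243.6),.076))
go(0.57,.0326,.1)
E
```

```text
0.127 [0.5407 0.6004 0.5508 0.5909] 0.5705573213541169 0.570874350393658 0.059733374663715755 0.04014391364289838
[np.float64(0.002), np.float64(0.0599), np.float64(0.0115), np.float64(0.0511)]
0.1286 [0.5401 0.5991 0.5501 0.5898] 0.5696221678765317 0.5699353284059689 0.059004485083886005 0.039654062190295325
[np.float64(0.0024), np.float64(0.0595), np.float64(0.0118), np.float64(0.0508)]
0.13 [0.5396 0.598  0.5495 0.5887] 0.5688039085836447 0.569113684166741 0.058366706701534876 0.03922544216926771
[np.float64(0.0027), np.float64(0.0592), np.float64(0.012), np.float64(0.0506)]
post lower rim [0.57207854 0.02748135 0.076     ] right [0.57647747 0.04350785 0.076     ]
t 4.03 pos [0.57   0.0326 0.1346] yaw 89.95 z [ 2.2e-03  3.0e-04 -1.0e+00] F [-0.3  0.5  0.3] w 0.667 g 63.98947689682245
turn -0.0 then shift [ 0.01 -0.    3.46]
```

Request:
move_arm --pt "-0.2 -0.48 0 0 0 0 -1" --pt "0 0 1.5 0 0 0 -1" --pt "0 0 1.5 0 0 0 -1" --pt "0 0 0.3 0 0 0 -1" --pt "0 0 0.3 0 0 0 -1" --pt "0 0 0.3 0 0 0 -1" --pt "0 0 0.3 0 0 0 -1" --pt "0 0 0.3 0 0 0 -1" --pt "0 0 0.0 0 0 0 -1"

```text
time: 4.78
tool_pos: [0.5714, 0.0279, 0.0881]
tool_rot: [-0.0, -0.0, 1.0, 0.0]
contact_force: [0.7, -0.6, 0.2]
gripper_width: 0.67
grasp_force: 64.0
```

It is over the post with no force. Descending the rest of the way.

Request:
move_arm --pt "0 0 0.6 0 0 0 -1" --pt "0 0 0.6 0 0 0 -1" --pt "0 0 0.4 0 0 0 -1" --pt "0 0 0.3 0 0 0 -1" --pt "0 0 0.2 0 0 0 -1" --pt "0 0 0.2 0 0 0 -1" --pt "0 0 0 0 0 0 -1"

```text
time: 5.37
tool_pos: [0.5723, 0.0277, 0.0681]
tool_rot: [0.0, 0.0, 1.0, -0.0]
contact_force: [-6.7, 0.3, 12.9]
gripper_width: 0.672
grasp_force: 65.4
```

Request:
move_arm --pt "0 0 -0.1 0 0 0 0.6" --pt "0 0 0 0 0 0 0.8" --pt "0 0 0 0 0 0 1" --pt "0 0 0 0 0 0 1" --pt "0 0 -1 0 0 0 1" --pt "0 0 -3 0 0 0 1" --pt "0 0 -3 0 0 0 1" --pt "0 0 -2 0 0 0 1" --pt "1.06 2.06 0 0 0 0 1" --pt "2.06 3.06 0 0 0 0 1" --pt "2.06 3.06 0 0 0 0 1" --pt "2.06 3.06 0 0 0 0 1" --pt "2.06 3.06 0 0 0 0 1" --pt "1.0 1.0 0 0 0 0 1" --pt "0 0 0 0 0 0 1" --pt "0 0 0 0 0 0 1"

```text
time: 6.7
tool_pos: [0.4685, 0.1809, 0.1567]
tool_rot: [0.0, -0.001, 1.0, -0.0]
contact_force: [0.2, 0.2, 0.2]
gripper_width: 0.996
grasp_force: 0.0
```

```bash
python3 - <<'E'
from h import *
import pickle
f=grab('wrist'); t=grab('top'); pickle.dump((f,t),open('w3.pkl','wb'))
I=f['img'].astype(int); c=pix(f,[.469,.1805,.012]); print(c)
try: print('collar',circ(f,c,.027,.012,I.sum(2)<150))
except Exception as e: print(e)
I=t['img'].astype(int); c=pix(t,[.572,.027,.062]); print(c); m=(I[...,2]-I[...,0]>25); 
print('cork',circ(t,c,.03,.062,m))
go(.469,.1805,.02,90)
o=np.zeros((400,640*1+120,3),np.uint8); o[:,:640]=f['img']; o[:120,640:]=cv2.resize(t['img'][195:255,267:327],None,fx=2,fy=2); o=cv2.resize(o,(800,421))
cv2.imwrite('pics/w3.png',o)
E
```

```text
[323.20873503 192.17384147]
collar (array([0.4669, 0.18  ]), np.float64(0.026), ((322.503173828125, 188.94937133789062), 33.0616340637207))
[296.62048124 225.03820355]
cork (array([0.5734, 0.028 ]), np.float64(0.0294), ((296.0736083984375, 224.2487335205078), 15.092412948608398))
t 6.8 pos [0.4693 0.18   0.1567] yaw 89.95 z [ 9.e-04 -4.e-04 -1.e+00] F [ 0.5 -0.4  0.3] w 1.001 g 0.0
turn -0.05 then shift [ 0.04  0.05 13.67]
```

Cork position agrees with the post. Grasping the collar the same way.

Request:
move_arm --pt "0.13 0.0 2.0 0 0 0 1" --pt "0 0 4 0 0 0 1" --pt "0 0 4 0 0 0 1" --pt "0 0 2.5 0 0 0 1" --pt "0 0 1.0 0 0 0 1" --pt "0 0 0 0 0 0 1" --pt "0 0 0 0 0 0 1" --pt "0 0 0 0 0 0 0.5" --pt "0 0 0 0 0 0 0" --pt "0 0 0 0 0 0 -1" --pt "0 0 0 0 0 0 -1" --pt "0 0 0 0 0 0 -1" --pt "0 0 0 0 0 0 -1" --pt "0 0 0 0 0 0 -1"

```text
time: 7.97
tool_pos: [0.4692, 0.1812, 0.0244]
tool_rot: [0.002, -0.0, 1.0, 0.0]
contact_force: [-2.5, -1.4, 9.3]
gripper_width: 0.579
grasp_force: 60.4
```

Request:
move_arm --pt "0 0 -2 0 0 0 -1" --pt "0 0 -3.5 0 0 0 -1" --pt "0 0 -3.5 0 0 0 -1" --pt "0 0 -2.5 0 0 0 -1" --pt "-1.0 -1.5 0 0 0 0 -1" --pt "-2.0 -3 0 0 0 0 -1" --pt "-2.0 -3 0 0 0 0 -1" --pt "-2.0 -3 0 0 0 0 -1" --pt "-2.0 -3 0 0 0 0 -1" --pt "-1.3 -1.9 0 0 0 0 -1" --pt "0 0 0 0 0 0 -1" --pt "0 0 0 0 0 0 -1"

```text
time: 8.97
tool_pos: [0.5708, 0.0259, 0.1372]
tool_rot: [0.001, 0.001, 1.0, 0.0]
contact_force: [-0.9, -0.1, -1.5]
gripper_width: 0.579
grasp_force: 62.3
```

```bash
python3 - <<'E'
from h import *
import pickle
f=grab('wrist'); pickle.dump(f,open('w4.pkl','wb'))
go(.572,.027,.09,90)
z=manip.state()['tool_pos'][2]-.0124; print('zt',z,'pred collar',pix(f,[.572,.027,z]))
for k in range(4): a=k*np.pi/2; print('post',pix(f,[.572+.018*np.cos(a),.027+.018*np.sin(a),.076]).round(1))
cv2.imwrite('pics/w4c.png',cv2.resize(f['img'][185:345,240:410],None,fx=3.5,fy=3.5,interpolation=cv2.INTER_CUBIC))
E
```

```text
t 9.02 pos [0.5702 0.0268 0.1368] yaw 89.96 z [ 4.e-04  3.e-04 -1.e+00] F [-0.3  0.2 -1. ] w 0.582 g 62.30537049472332
turn -0.04 then shift [-0.18  0.02  4.68]
zt 0.12443940006531512 pred collar [327.50398628 276.54589928]
post [326.2 262.2]
post [357.9 233.5]
post [326.2 203.4]
post [294.6 233.7]
```

View pics/w4c.png

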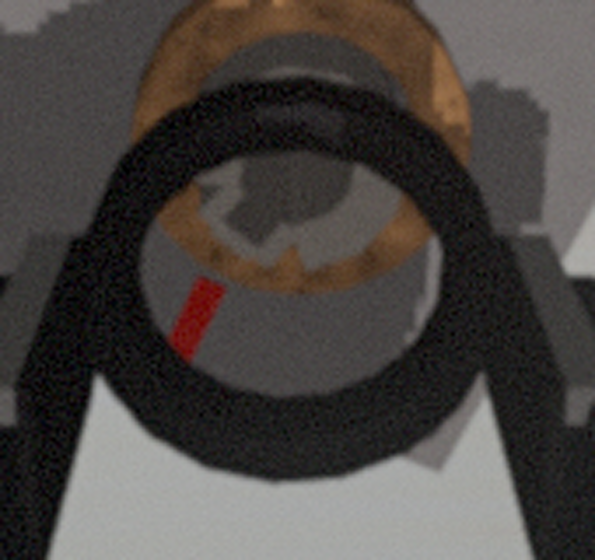

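The cork is seated round the post. The post's lower rim is at px (325.7,260.7) and its sides at about 297 and 354. The collar's near hole edge is at y 227.5, its far outer edge at y 321.8, and its side edges at crop x 97 and 490.

```bash
python3 - <<'E'
from h import *
import pickle
f=pickle.load(open('w4.pkl','rb'))
for z in (.120,.122,.1244,.127):
  a=ray(f,(323,227.5),z)[0];b=ray(f,(323,321.8),z)[0];print(z,b-a,a+.020,b-.027,[ray(f,(240+u/3.5-.4,275),z)[1].round(4) for u in (97,490,138,442)])
print(ray(f,(325.7,260.7),.076)-[.018,0,0],ray(f,(325.7,236),.076))
E
```

```text
0.12 0.047648518553200514 0.5707934907842983 0.5714420093374988 [np.float64(-0.0), np.float64(0.0505), np.float64(0.0053), np.float64(0.0443)]
0.122 0.04697062229934901 0.5699983433896874 0.5699689656890363 [np.float64(0.0003), np.float64(0.0501), np.float64(0.0055), np.float64(0.0441)]
0.1244 0.046157146794727155 0.5690441665161542 0.5682013133108813 [np.float64(0.0008), np.float64(0.0497), np.float64(0.0059), np.float64(0.0437)]
0.127 0.0452758816647203 0.5680104749031598 0.5662863565678801 [np.float64(0.0012), np.float64(0.0492), np.float64(0.0062), np.float64(0.0434)]
[0.57105445 0.02669377 0.076     ] [0.57348748 0.02670164 0.076     ]
```

Request:
move_arm --pt "-0.16 0.14 0 0 0 0 -1" --pt "0 0 1.5 0 0 0 -1" --pt "0 0 1.5 0 0 0 -1" --pt "0 0 0.3 0 0 0 -1" --pt "0 0 0.3 0 0 0 -1" --pt "0 0 0.2 0 0 0 -1" --pt "0 0 0.2 0 0 0 -1" --pt "0 0 0.2 0 0 0 -1" --pt "0 0 0 0 0 0 -1"

```text
time: 9.77
tool_pos: [0.5717, 0.0283, 0.0942]
tool_rot: [0.0, -0.0, 1.0, -0.0]
contact_force: [-0.1, -0.2, -1.1]
gripper_width: 0.58
grasp_force: 62.3
```

Request:
move_arm --pt "0 0 0.3 0 0 0 -1" --pt "0 0 0.3 0 0 0 -1" --pt "0 0 0.2 0 0 0 -1" --pt "0 0 0.1 0 0 0 -1" --pt "0 0 0.1 0 0 0 -1" --pt "0 0 0 0 0 0 -1" --pt "0 0 0 0 0 0 -1"

```text
time: 10.35
tool_pos: [0.5723, 0.0281, 0.0865]
tool_rot: [0.0, 0.0, 1.0, -0.0]
contact_force: [-5.1, 0.9, 10.8]
gripper_width: 0.578
grasp_force: 63.9
```

Collar is down. Releasing and moving above the arbor.

Request:
move_arm --pt "0 0 -0.1 0 0 0 0.6" --pt "0 0 0 0 0 0 0.8" --pt "0 0 0 0 0 0 1" --pt "0 0 0 0 0 0 1" --pt "0 0 -1 0 0 0 1" --pt "0 0 -3.4 0 0 0 1" --pt "0 0 -3.4 0 0 0 1" --pt "0 0 -3.4 0 0 0 1" --pt "0.32 -2 0 0 0 0 1" --pt "0.52 -3.4 0 0 0 0 1" --pt "0.52 -3.4 0 0 0 0 1" --pt "0.52 -3.4 0 0 0 0 1" --pt "0.52 -3.4 0 0 0 0 1" --pt "0.52 -3.4 0 0 0 0 1" --pt "0.52 -3.4 0 0 0 0 1" --pt "0.52 -3.4 0 0 0 0 1" --pt "0.52 -3.4 0 0 0 0 1" --pt "0.24 -1.3 0 0 0 0 1" --pt "0 0 0 0 0 0 1" --pt "0 0 0 0 0 0 1"

```text
time: 12.02
tool_pos: [0.5244, -0.277, 0.1975]
tool_rot: [0.0, 0.001, 1.0, 0.0]
contact_force: [-0.0, 0.2, 0.0]
gripper_width: 0.997
grasp_force: 0.0
```

```bash
python3 - <<'E'
from h import *
import pickle
f=grab('wrist'); t=grab('top'); pickle.dump((f,t),open('w5.pkl','wb'))
go(.5245,-.277,.1,90)
c=pix(f,[.5245,-.277,.099]); print(c,pix(f,[.5245,-.277,.056]))
x,y=int(c[0])-65,int(c[1])-70; x=max(x,0);y=max(y,0);print(x,y)
o=np.zeros((560,790,3),np.uint8)
a=cv2.resize(f['img'][y:y+140,x:x+130],None,fx=4,fy=4,interpolation=cv2.INTER_CUBIC);o[:a.shape[0],:520]=a
o[:240,540:780]=cv2.resize(t['img'][205:245,277:317],None,fx=6,fy=6,interpolation=cv2.INTER_CUBIC)
cv2.imwrite('pics/w5.png',o)
E
```

```text
t 12.12 pos [ 0.5247 -0.2757  0.1974] yaw 90.05 z [-0.e+00  6.e-04 -1.e+00] F [0.5 0.1 0.8] w 0.999 g 0.0
turn 0.05 then shift [ 0.02 -0.14  9.74]
[323.77146672 210.57314226] [323.4768959  192.88436439]
258 140
```

View pics/w5.png

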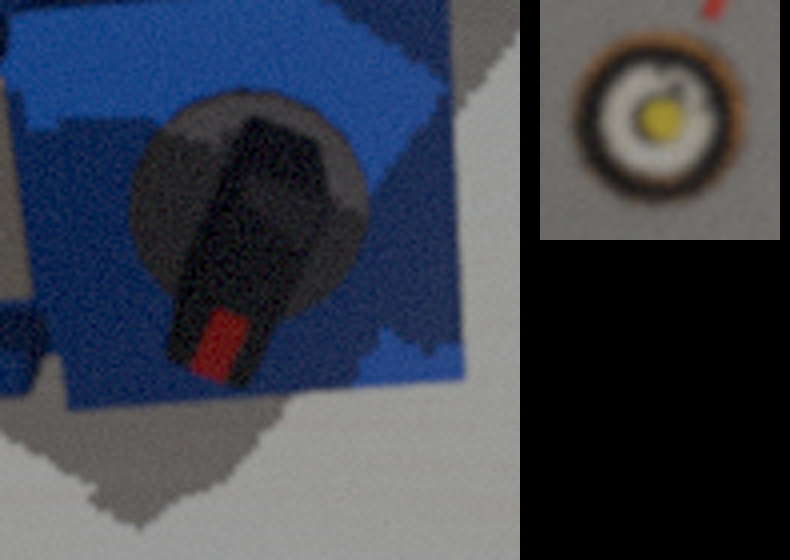

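The flange spans crop x 130–368, y 90–320. The grip's top face has corners near (168,362), (248,388) and (328,208), with the red key end toward lower left. The top-camera inset shows collar and cork concentric on the post.

```bash
python3 - <<'E'
from h import *
import pickle
f,t=pickle.load(open('w5.pkl','rb'))
r=lambda x,y,z:ray(f,(258+(x+.5)/4-.5,140+(y+.5)/4-.5),z)[:2]
A,B,C=r(168,362,.099),r(248,388,.099),r(328,208,.099)
print('AB',np.linalg.norm(A-B),'BC',np.linalg.norm(B-C),'c',(A+C)/2)
an=lambda v:np.degrees(np.arctan2(v[1],v[0]))
print('BC ang',an(B-C),'AB ang+90',an(B-A)-90,'red',an(r(208,378,.099)-r(232,310,.099)))
print('flange',r(249,205,.056),r(130,205,.056),r(368,205,.056),r(249,90,.056),r(249,320,.056))
E
```

```text
AB 0.014429658797602753 BC 0.03464860488152749 c [ 0.52493676 -0.28000601]
BC ang -22.61067671776689 AB ang+90 -19.57011714098161 red -18.82303637563654
flange [ 0.52285101 -0.27982458] [ 0.52277908 -0.30317313] [ 0.52292297 -0.25646808] [ 0.50000142 -0.2797157 ] [ 0.54688522 -0.27993912]
```

Request:
move_arm --pt "0 0 0 0 0 7 1" --pt "0 0 0 0 0 7 1" --pt "0 0 0 0 0 7 1" --pt "0 -0.35 0 0 0 0 1" --pt "0 0 3.5 0 0 0 1" --pt "0 0 3.5 0 0 0 1" --pt "0 0 2.5 0 0 0 1" --pt "0 0 1.25 0 0 0 1" --pt "0 0 0 0 0 0 1" --pt "0 0 0 0 0 0 0.3" --pt "0 0 0 0 0 0 -0.3" --pt "0 0 0 0 0 0 -1" --pt "0 0 0 0 0 0 -1" --pt "0 0 0 0 0 0 -1" --pt "0 0 0 0 0 0 -1" --pt "0 0 0 0 0 0 -1" --pt "0 0 0 0 0 0 -1"

```text
time: 13.53
tool_pos: [0.524, -0.2806, 0.0911]
tool_rot: [0.001, 0.182, 0.983, -0.0]
contact_force: [-0.4, 0.2, 5.2]
gripper_width: 0.179
grasp_force: 59.7
```

```bash
python3 - <<'E'
from h import *
go(.5235,-.28,.2,69)
E
```

```text
t 13.53 pos [ 0.524  -0.2806  0.0911] yaw 69.0 z [ 0.0017 -0.0011 -1.    ] F [-0.4  0.2  5.2] w 0.179 g 59.696704745292664
turn -0.0 then shift [  0.04   0.03 -10.89]
```

Request:
move_arm --pt "0 0 -1.5 0 0 0 -1" --pt "0 0 -3 0 0 0 -1" --pt "0 0 -3 0 0 0 -1" --pt "0 0 -1 0 0 5.8 -1" --pt "0 0 -0.5 0 0 5.8 -1" --pt "0 0 0 0 0 5.8 -1" --pt "0.85 1.5 0 0 0 0 -1" --pt "1.71 3.02 0 0 0 0 -1" --pt "1.71 3.02 0 0 0 0 -1" --pt "1.71 3.02 0 0 0 0 -1" --pt "1.71 3.02 0 0 0 0 -1" --pt "1.71 3.02 0 0 0 0 -1" --pt "1.71 3.02 0 0 0 0 -1" --pt "1.71 3.02 0 0 0 0 -1" --pt "1.71 3.02 0 0 0 0 -1" --pt "0.85 1.5 0 0 0 0 -1" --pt "0 0 0 0 0 0 -1" --pt "0 0 0 0 0 0 -1" --pt "0 0 0 0 0 0 -1"

```text
time: 15.12
tool_pos: [0.5709, 0.0278, 0.1789]
tool_rot: [-0.001, 0.329, 0.944, -0.0]
contact_force: [-0.3, 0.2, -1.4]
gripper_width: 0.174
grasp_force: 59.0
```

```bash
python3 - <<'E'
from h import *
import pickle
f=grab('wrist'); pickle.dump(f,open('w6.pkl','wb'))
go(.572,.0277,.16,51.6)
cv2.imwrite('pics/w6.png',cv2.resize(f['img'][170:370,230:430],None,fx=3,fy=3,interpolation=cv2.INTER_CUBIC))
E
```

```text
t 15.17 pos [0.571  0.0274 0.1791] yaw 51.54 z [-1.3e-03 -4.0e-04 -1.0e+00] F [ 0.5  1.3 -2.4] w 0.18 g 59.04278039932251
turn -0.06 then shift [-0.06  0.09  1.91]
```

Request:
move_arm --pt "-0.06 0.05 0 0 0 0 -1" --pt "0 0 1 0 0 0 -1" --pt "0 0 1 0 0 0 -1" --pt "0 0 0.3 0 0 0 -1" --pt "0 0 0.3 0 0 0 -1" --pt "0 0 0.2 0 0 0 -1" --pt "0 0 0.2 0 0 0 -1" --pt "0 0 0 0 0 0 -1"

```text
time: 15.83
tool_pos: [0.5722, 0.0281, 0.1495]
tool_rot: [-0.0, 0.329, 0.944, -0.0]
contact_force: [-0.4, -1.4, -2.6]
gripper_width: 0.176
grasp_force: 59.0
```

Request:
move_arm --pt "0 0 0.2 0 0 0 -1" --pt "0 0 0.2 0 0 0 -1" --pt "0 0 0.2 0 0 0 -1" --pt "0 0 0.2 0 0 0 -1" --pt "0 0 0.2 0 0 0 -1" --pt "0 0 0 0 0 0 -1"

```text
time: 16.33
tool_pos: [0.5722, 0.0281, 0.1393]
tool_rot: [-0.0, 0.329, 0.944, -0.0]
contact_force: [0.0, -4.1, -2.6]
gripper_width: 0.173
grasp_force: 59.0
```

The key is in the slot. Pushing on.

Request:
move_arm --pt "-0.05 -0.06 0.3 0 0 0 -1" --pt "0 0 0.3 0 0 0 -1" --pt "0 0 0.3 0 0 0 -1" --pt "0 0 0.3 0 0 0 -1" --pt "0 0 0.3 0 0 0 -1" --pt "0 0 0.3 0 0 0 -1" --pt "0 0 0.3 0 0 0 -1" --pt "0 0 0.2 0 0 0 -1" --pt "0 0 0 0 0 0 -1"

```text
time: 17.08
tool_pos: [0.5725, 0.0277, 0.1176]
tool_rot: [0.0, 0.329, 0.944, 0.0]
contact_force: [-2.6, -0.1, 6.5]
gripper_width: 0.175
grasp_force: 60.4
```

Request:
move_arm --pt "0 0 0.2 0 0 0 -1" --pt "0 0 0.2 0 0 0 -1" --pt "0 0 0 0 0 0 -1" --pt "0 0 0 0 0 0 -1"

```text
time: 17.42
tool_pos: [0.5729, 0.0277, 0.1171]
tool_rot: [-0.0, 0.329, 0.944, 0.0]
contact_force: [-10.8, 0.2, 19.7]
gripper_width: 0.18
grasp_force: 62.3
```

Request:
move_arm --pt "0 0 0 0 0 0 -1" --pt "0 0 0 0 0 0 -1" --pt "0 0 0 0 0 0 -1" --pt "0 0 0 0 0 0 -1"

```text
time: 17.75
tool_pos: [0.5729, 0.0277, 0.1171]
tool_rot: [0.0, 0.329, 0.944, 0.0]
contact_force: [-10.1, -0.6, 20.1]
gripper_width: 0.174
grasp_force: 62.3
```

```bash
python3 - <<'E'
from h import *
go(.5725,.0277,.1171)
f=grab('side'); c=pix(f,[.572,.0277,.08]); x,y=int(c[0]),int(c[1])
cv2.imwrite('pics/s9.png',cv2.resize(f['img'][y-50:y+50,x-65:x+65],None,fx=6,fy=6,interpolation=cv2.INTER_CUBIC))
E
```

```text
t 17.75 pos [0.5729 0.0277 0.1171] yaw 51.62 z [ 0.e+00  1.e-04 -1.e+00] F [-10.1  -0.6  20.1] w 0.174 g 62.295843958854675
turn -0.0 then shift [ 0.03 -0.03 -0.  ]
```

View pics/s9.png

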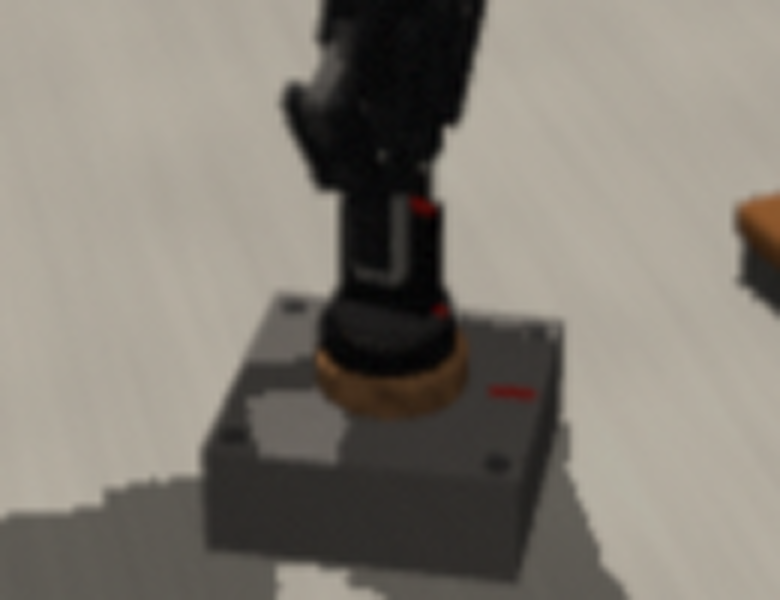

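The side view shows cork, collar and arbor flange stacked flush on the housing, with the arbor upright and still gripped. Handing in.

```bash
python3 -c "
from plant import manip
print(manip.job_done())"
```

```text
the job is handed in; nothing more can be done
None
```

I handed the job in at about 17.8 s, with the cork and collar seated on the post and the arbor keyed, fully home and still held down in the gripper; no verdict was returned.

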